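# Release and push out the filter slide of a bench dust extractor

### The arm

A 7-joint arm with a two-finger parallel gripper is mounted at the origin on the work surface. World frame = base frame: x ahead of the robot, y to its left, z up, the work surface at z = 0. Lengths are in m, angles in rad, forces in N, time in s.
With the tool pointing down it reaches from about 0.425 to 0.925 m from the base axis. Payload 6.8 kg.
Tool frame: the origin (TCP) lies on the front face of the gripper's body, between the roots of the fingers; the fingertips stand 73 mm ahead of it and the grasp point (between the pads) lies 54 mm ahead of it (env.nose_length is the distance from the TCP to the fingertips, in m); z points along the fingers, y is the line along which they close (so a half turn about z gives the same grasp; the last joint's range is limited). The gripper opens to 85 mm and grips with 20 to 120 N. Pads are 22 mm wide; open, the fingers measure 114 mm over their backs; the gripper's body (76 mm by 85 mm) begins 54 mm behind the grasp point. The pads swing forward as they close: fully open they stand 13 mm farther back than shut.
Start: joints at [1.067, 0.477, 0.022, 1.555, -0.011, 1.109, -0.083], TCP at [0.26, -0.623, 0.304] pointing down, gripper open.
Joint ranges: [-2.96, 2.96], [-0.34, 2.1], [-1.41, 1.46], [0.24, 2.44], [-1.37, 4.51], [0.17, 1.92], [-2.96, 2.96]. Speed limits (rad/s): [2.39, 2.39, 3.14, 3.14, 3.14, 3.14, 3.14].

### API

Orientations are given as a unit quaternion [w, x, y, z].
In Python, from cell import env, kin, camera, calibration, job gives the robot as it stands. The module is installed in compiled form; this text tells all that it offers. Calls block until the motion is done:
- env.reach(position, orientation): joint-space move of the TCP to a pose.
- env.movel(position, velocity=0.15, rot=None, stop_force=None): straight line of the TCP; rot=None keeps the orientation; velocity is the mean speed in m/s. With stop_force (N) it stops when the force on the tool has changed by that much, and returns True; else False.
- env.goto_joints(angles): joint-space move.
- env.grip(opening, f_grip=None): finger opening in m; f_grip is the grip in N (None keeps the last); returns when the fingers have stopped.
- env.dwell(seconds).
- kin.inverse_kinematics(position, orientation): joint angles nearest the present ones, or None.
- env.get_state(): the state.
- camera(name): name is "scene" or "top" or "wrist"; returns (picture, depth): 420x560x3 uint8, blue, green, red; 420x560 float32, m along the optical axis (not along the pixel's ray), 0 where there is no reading.
- calibration(name): a dict with "fx", "fy", "cx", "cy" (pixels), "rvec" (rotation vector, rad) and "tvec" (3), from world to camera coordinates, as OpenCV has them. Camera axes: x right, y down, z forward; pixel columns grow to the right and rows downward; lengths in m; the calibration is good to about 2 mm. A picture is of the moment at which its call begins: read the wrist's pose just before it. calibration takes no time and is no camera call; for the wrist camera it gives the pose at the moment of the call.
A pose or a line that the arm cannot do raises env.PlanningError and nothing moves.
- job.job_done(): hands the job in; it is judged then, once.
The state is a dict: "time": time; "qpos": joint angles; "joint_velocities": joint speeds; "joint_torque": joint torques, N m; "tcp_pos": TCP position; "orientation": TCP orientation; "force": force on the tool from outside, world axes, zero at the start; "torque": the same for the moment, N m; "opening": finger opening in m; "gripper_force": force on a finger pad.
Only numpy, scipy, OpenCV 4.12 (cv2) and the standard library are available. Lean on these libraries where they do the work, as an engineer would, in place of code of your own. Each camera call takes 0.05 s, during which the arm holds its last target. There are 200 camera calls.

### The job

Take the pin tool out of its hole in the wooden block, gently press the recessed release button of the dust extractor down with it, and keep it held down while pushing the filter slide all the way out to its stop. Then stand the pin tool back in its hole in the block, and leave the other things where they are.

Things in the scene. Friction and masses are not known exactly. Their poses are not given: they have to be found in the camera images.
- extractor: Bench dust extractor, a grey painted box fixed to the table, 190 mm long (its x), 160 mm wide (y), 80 mm high (z). Origin at the centre of its underside. The filter slide lies in the middle of its top, flush with it, and comes out along the extractor's +x axis, which is level.
- filter_slide (a joint): How far the filter slide (aluminium plate 150 x 88 x 32 mm, dark mesh on its outer part) is pushed out along the extractor's +x, in m: 0 home, 0.057 the stop. About 3 N of friction. With the button up it is latched; the latch has notches every 14 mm, so if the button comes up on the way it latches again there; beyond 0.053 it latches open when the button comes up.
- release: Release button: steel cap 11 mm across, deep in the well. Its face lies 4 to 19 mm below the well's mouth, set differently every time: find it by feel. The spring takes 2 N at first touch and 0.8 N more per mm; the latch is free from 3.5 mm (4.8 N), travel ends at 5.5 mm (6.4 N). Above 15 N it breaks. Origin: on the axis at mouth level while up, not at the cap; sinks as pressed.
- well (a point): Centre of the mouth of the round well, 12 mm in diameter, in the top face of the filter slide near its inner end: 80 mm above the table, on the extractor's middle line, 30 mm from its centre towards -x while the slide is home. Moves with the slide. The pin standing in the well pushes the slide by the well's wall; more than 35 N there bends it.
- pin_tool: Pin tool, 50 g: straight octagonal black handle, 16 mm across flats (x is normal to one), 50 mm long, flat top, thin steel band, over a steel pin 6 mm in diameter and 45 mm long pointing down. Origin at the centre of the handle: 25 mm above its flat lower shoulder, 70 mm above the pin's tip. z is up along the handle. Stands in one of the block's holes, its shoulder on the block.
- rack: Wooden tool block fixed to the table, 50 mm (its x) by 160 mm (y), 55 mm high. Origin at the centre of its underside.
- hole_a (a point): Mouth of one hole of the block, level with the top of the block, 50 mm from its middle towards its -y. The holes are 10 mm in diameter, with a small chamfer, and go right through.
- hole_b (a point): Mouth of the other hole, the same, 50 mm from the middle towards the block's +y.
- nut_driver: Another tool standing in the other hole, to be left alone: its black handle is 60 mm tall and swells to a bulb of 30 mm with a domed top. Origin 25 mm above its shoulder.
- screw_jar: Small glass jar, 48 mm in diameter, 55 mm high, to be left alone. Origin at the centre of its underside.
- spectacle_case: Closed black spectacle case, 60 x 160 x 40 mm, to be left alone. Origin at the centre of its underside.
- spectacles: Folded black spectacles, 136 mm wide (y), 30 mm deep, 42 mm high, to be left alone. Origin at the middle of its underside.
There are look-alikes about, which are no part of the job. Several things have the shape of the rack; the one meant has the colours described above.

How it is judged:
On the way, in this order (a step that is already met when the one before it is completed fails the run):
1. the pin tool presses the release button (contact force between pin_tool and release above 1.5 N and value of joint filter_slide below 0.006 m), for 0.1 s.
2. with the pin still on the button, the slide has left its first notch (contact force between pin_tool and release above 1 N and value of joint filter_slide above 0.008 m), for 0.05 s.
3. the slide is pushed out to its stop (value of joint filter_slide above 0.053 m), for 0.1 s.
At the end, for the whole second after the job is handed in: The filter slide is out by more than 53 mm (latched open at its stop); the pin tool stands at rest in its hole of the block, within 5 mm of the hole's axis, its shoulder down on the block within 4 mm, upright within 7 degrees; other things undisturbed (value of joint filter_slide above 0.053 m and (horizontal distance between pin_tool and hole_a below 0.005 m or horizontal distance between pin_tool and hole_b below 0.005 m) and z of pin_tool in the frame of rack between 0.077 and 0.084 m and angle between pin_tool's own z axis and vertical below 0.12 rad and linear speed of pin_tool below 0.02 m/s); the robot touches nothing.
It fails at once if more than 15 N of the pin tool on the release button (contact force between pin_tool and release above 15 N).
It fails at once if more than 35 N of the pin tool on the filter slide (contact force between pin_tool and filter_slide above 35 N).
It fails at once if the filter slide worked with the gripper or arm instead of the pin tool (contact force between the arm and filter_slide above 2 N).
It fails at once if a bystander moved by more than 20 mm (the nut driver included) (distance of any of screw_jar, spectacle_case, spectacles, nut_driver from where it was at the start of the episode above 0.02 m).
It also fails if it takes over 69 s, if anything falls off the work surface, if the arm or the gripper's body presses on something with over 40 N, if the wrist force passes 120 N, or if a joint passes its speed limit or range.

## Working session

There is one attempt and no reset: what is moved stays moved. The work goes in short steps, each a Python script; the robot and the scene stay as the last script left them, time stands still between calls to the robot, and variables do not carry over. Pictures are saved under pics/ and viewed, at most 10 in all, crops included, and the job is handed in when it is done.

```bash
mkdir -p pics; cat > h.py <<'E'
import numpy as np, cv2
from cell import env, kin, camera, calibration, job
def cal(n):
    c=calibration(n);R=cv2.Rodrigues(np.array(c['rvec'],float))[0];return c,R,np.array(c['tvec'],float).ravel()
def cloud(n):
    c,R,t=cal(n);im,d=camera(n)
    v,u=np.mgrid[0:420,0:560];P=np.stack([(u-c['cx'])/c['fx']*d,(v-c['cy'])/c['fy']*d,d],-1)
    W=(P-t)@R; W[d==0]=np.nan
    return im,W
def ray(n,u,v,z):  # pixel ray to plane z
    c,R,t=cal(n);r=np.array([(u-c['cx'])/c['fx'],(v-c['cy'])/c['fy'],1])@R;o=-R.T@t
    return o+r*(z-o[2])/r[2]
E
python3 - <<'E'
from h import *
for n in('top','scene'):
    im,W=cloud(n);cv2.imwrite(f'pics/{n}.png',im);np.save(f'{n}.npy',W);cv2.imwrite(f'{n}_raw.png',im)
s=env.get_state();print(s['time'],s['tcp_pos'],s['orientation'],s['force'])
E
```

```text
0.1 [ 0.26004238 -0.62243351  0.30303457] [-8.16409250e-04  9.80485500e-01  1.96589587e-01 -2.28537868e-04] [-0.20311925 -0.66422462  0.15564074]
```

View pics/top.png

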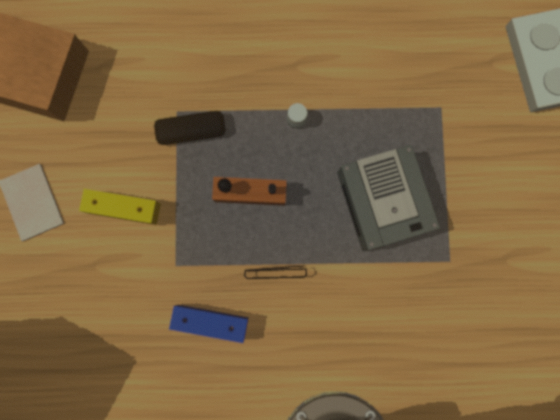

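View pics/scene.png

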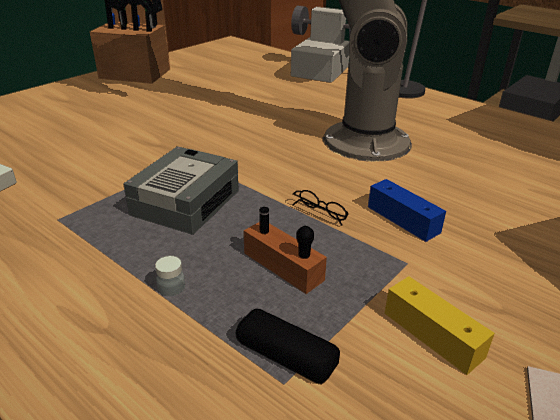

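Top view: candidates for the rack are the wooden-brown block (250,190), the yellow (120,206) and the blue (209,324). The brown one holds two tools and matches "wooden"; the yellow and blue ones are look-alikes. In it, the slim straight handle at (271,188) is the pin tool and the bulb at (224,185) the nut driver. The well is at about (394,210), and the slide opens toward the mesh (up in the image). Next come the crop and the numbers.

```bash
python3 - <<'E'
from h import *
im=cv2.imread('top_raw.png');W=np.load('top.npy')
cv2.imwrite('pics/crop.png',cv2.resize(im[135:255,205:445],None,fx=3.3,fy=3.3,interpolation=cv2.INTER_CUBIC))
z=W[...,2]
def rect(lo,hi,u0,u1,v0,v1):
    m=np.zeros(z.shape,bool);m[v0:v1,u0:u1]=1;m&=(z>lo)&(z<hi)
    p=W[m];r=cv2.minAreaRect(p[:,:2].astype(np.float32));print(len(p),r,np.median(p[:,2]),p[:,2].max());return r
rect(.045,.062,205,295,168,212)
rect(.07,.09,330,445,135,255)
rect(.08,.13,258,290,175,200)
rect(.08,.13,212,240,172,200)
for u,v,h in((394,210,.08),(271,188,.105),(298,113,.05)):print(u,v,ray('top',u,v,h),W[v,u])
print(calibration('top')['fx'])
S=np.load('scene.npy')
for u,v in((264,212),(264,225),(305,235)):print(S[v,u])
E
```

```text
1448 ((0.5650657415390015, 0.1803193837404251), (0.16000215709209442, 0.050794824957847595), 86.26531982421875) 0.05437599836890325 0.06189848500797682
6524 ((0.5420380234718323, -0.12116606533527374), (0.1903107911348343, 0.16143319010734558), 16.009727478027344) 0.07937434075852912 0.08760819124240894
61 ((0.561333954334259, 0.1301196962594986), (0.014731422066688538, 0.015910400077700615), 88.64523315429688) 0.10359170558778429 0.10749325903276945
167 ((0.5671423077583313, 0.22965119779109955), (0.02825070358812809, 0.027314670383930206), 88.36088562011719) 0.10968440832389079 0.11830349509385349
394 210 [ 0.51115382 -0.12923317  0.08      ] [ 0.51243309 -0.13198197  0.06860008]
271 188 [0.55819183 0.13123622 0.105     ] [0.55820455 0.1312364  0.10492042]
298 113 [0.73577403 0.06866064 0.05      ] [0.73502501 0.06879155 0.05239114]
507.37373932241
[0.56833465 0.13782856 0.10377374]
[0.5682405  0.1375071  0.07519358]
[0.57607416 0.23737046 0.10610485]
```

View pics/crop.png

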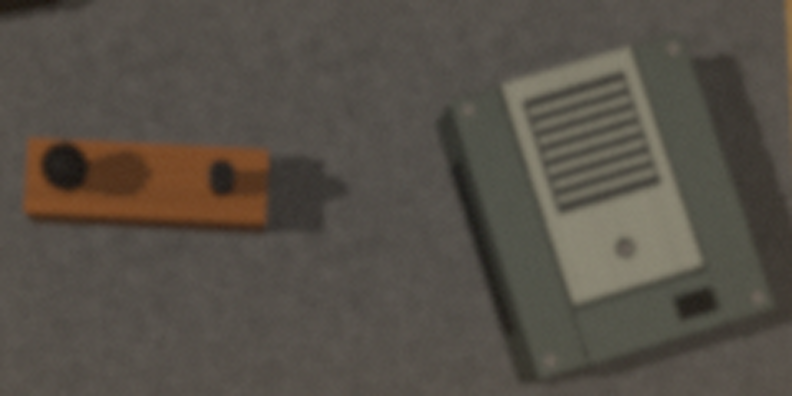

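The crop confirms it: the wooden-brown block has a slim octagonal handle (crop 221,178) and a bulb (65,165). The extractor has its mesh at the upper end and the well at (625,247). I'll go above the pin and look from close by.

```bash
cat >> h.py <<'E'
def quat(phi,flip=0):  # tool down, fingers close along heading phi (rad)
    a=(phi+np.pi/2+flip*np.pi)/2; return np.array([0,np.cos(a),np.sin(a),0])
PICK=np.deg2rad(-3.7); EX=np.deg2rad(16.0)
E
python3 - <<'E'
from h import *
for f in(0,-1):
    for p,ph in(((.5615,.130,.26),PICK),((.5615,.130,.139),PICK),((.513,-.129,.2),EX),((.568,-.113,.16),EX)):
        q=kin.inverse_kinematics(np.array(p),quat(ph,f));print(f,None if q is None else np.round(q,2))
E
```

```text
0 [ 0.2   0.45 -0.7   1.8   0.34  1.01 -0.69]
0 [ 0.12  0.6  -0.6   1.89  0.46  0.79 -0.8 ]
0 [ 0.54  0.42 -0.51  1.97  0.27  0.82  0.16]
0 [ 0.48  0.55 -0.51  1.88  0.36  0.81  0.06]
-1 [ 0.5   0.65 -1.18  1.79  0.66  1.17  2.19]
-1 [ 0.49  0.88 -1.19  1.87  0.94  1.09  1.99]
-1 [ 0.05  0.37  0.1   2.01 -0.05  0.77 -2.69]
-1 [-0.02  0.5   0.14  1.92 -0.1   0.73 -2.68]
```

```bash
python3 - <<'E'
from h import *
env.reach(np.array([.5615,.130,.26]),quat(PICK))
env.grip(.05)
s=env.get_state();print(s['time'],s['tcp_pos'],s['opening'],s['force'])
im,W=cloud('wrist');cv2.imwrite('pics/w1.png',im)
z=W[...,2]
near=np.hypot(W[...,0]-.5615,W[...,1]-.130)<.03
for lo,hi in((.098,.112),(.12,.3)):
    p=W[near&(z>lo)&(z<hi)]
    if len(p)>5:print(len(p),cv2.minAreaRect(p[:,:2].astype(np.float32)),np.median(p,0))
E
```

```text
3.4 [0.56152612 0.12996924 0.26001321] 0.04937950012400328 [ 0.12060065 -0.20182309 -0.80089953]
393 ((0.5607318878173828, 0.1290321797132492), (0.01671931892633438, 0.017524514347314835), 23.17279624938965) [0.56053582 0.13007572 0.10533895]
21424 ((0.5621015429496765, 0.1341722309589386), (0.033015623688697815, 0.05805739387869835), 86.2391586303711) [0.56153028 0.14300529 0.27438237]
```

View pics/w1.png

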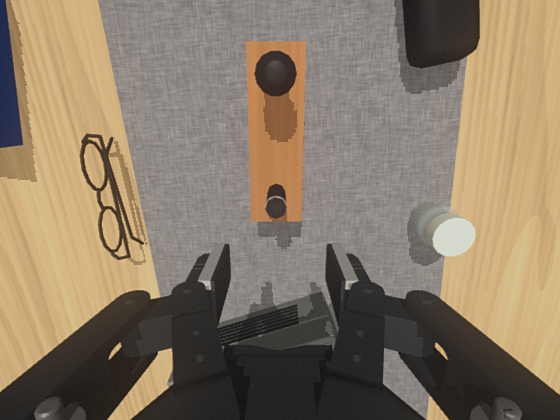

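The wrist view shows the pin handle (276,203), centred in the block at the near hole with the nut driver well clear (276,72). I'll measure the orientation of its flats before gripping.

```bash
python3 - <<'E'
from h import *
acc=0
A=np.deg2rad(np.arange(0,180,3))
for i in range(6):
    im,W=cloud('wrist');z=W[...,2]
    p=W[(np.hypot(W[...,0]-.5615,W[...,1]-.130)<.03)&(z>.1025)&(z<.109)][:,:2]
    c=p.mean(0);pr=(p-c)@np.array([np.cos(A),np.sin(A)])
    w=np.percentile(pr,99,axis=0)-np.percentile(pr,1,axis=0);acc=acc+w
    print(len(p),c)
    env.dwell(.02)
w=acc/6*1000
f=np.mean(w*np.exp(8j*A));print(np.round(w,1));print('max width angle mod45',np.rad2deg(np.angle(f))/8,abs(f))
E
```

```text
338 [0.56043848 0.12915214]
339 [0.56042392 0.12910609]
336 [0.56042825 0.1290742 ]
336 [0.56044073 0.12913285]
336 [0.56043674 0.12908977]
344 [0.56040552 0.1292232 ]
[15.5 15.6 15.6 15.6 15.6 15.6 15.6 15.6 15.6 15.6 15.6 15.6 15.6 15.7
 15.7 15.7 15.7 15.7 15.8 15.8 15.8 15.7 15.7 15.7 15.7 15.7 15.8 15.8
 15.8 15.9 15.9 15.9 15.9 15.9 15.9 15.8 15.8 15.7 15.7 15.7 15.7 15.8
 15.8 15.8 15.8 15.8 15.8 15.7 15.7 15.7 15.7 15.6 15.6 15.6 15.6 15.6
 15.5 15.5 15.5 15.5]
max width angle mod45 5.020066552117112 0.024505933150554896
```

```bash
python3 - <<'E'
from h import *
env.movel(np.array([.561,.1297,.139]),velocity=.1,stop_force=8)
print(env.get_state()['tcp_pos'])
env.grip(0.0,20)
s=env.get_state();print(s['time'],s['opening'],s['gripper_force'],s['force'],s['torque'])
E
```

```text
[0.56143092 0.12987053 0.13968572]
5.6 0.016497686444887597 20.599743649363518 [-0.49559845 -0.45587633  3.01438989] [-0.03716971  0.04283318  0.01834977]
```

```bash
python3 - <<'E'
from h import *
for f in(50,80):
    env.grip(0.0,f);s=env.get_state();print(s['opening'],s['gripper_force'],s['force'],s['torque'],s['tcp_pos'])
im,_=camera('wrist');cv2.imwrite('pics/w2.png',im[150:400,150:410].repeat(2,0).repeat(2,1))
E
```

```text
0.015557489735207422 48.576056621968746 [-1.2683584  -1.29586538  5.90660414] [-0.11877289  0.11999044  0.03457291] [0.56125218 0.12977499 0.13946131]
0.014972163758365175 77.7528190612793 [-0.98822372 -1.38539471  6.28969932] [-0.1536882   0.20724073  0.03683769] [0.56126758 0.12972558 0.13954146]
```

View pics/w2.png

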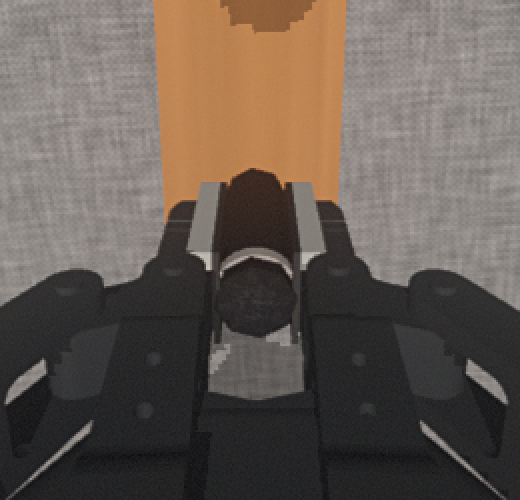

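The pin is gripped on its flats and centred between the pads (crop 257,295). I'll lift it, carry it over the well and look.

```bash
python3 - <<'E'
from h import *
p=env.get_state()['tcp_pos']
env.movel(np.array([.5612,.1297,.25]),velocity=.12)
s=env.get_state();print(s['opening'],s['force'])
w=np.array([.5132,-.1294])-0.06*np.array([np.cos(EX),np.sin(EX)])*0
env.reach(np.array([w[0],w[1],.232]),quat(EX))
s=env.get_state();print(s['time'],s['tcp_pos'],s['force'],s['opening'])
np.save('wq.npy',s['qpos'])
im,W=cloud('wrist');cv2.imwrite('pics/w3.png',im);np.save('w3.npy',W)
c,R,t=cal('wrist');
def proj(P):
    q=R@np.array(P)+t;return c['fx']*q[0]/q[2]+c['cx'],c['fy']*q[1]/q[2]+c['cy']
print('well exp',proj([w[0],w[1],.08]),'tip exp',proj([*s['tcp_pos'][:2],s['tcp_pos'][2]-.1295]))
E
```

```text
0.015163364664905492 [ 0.55963067  0.73016579 -0.87742359]
8.1917 [ 0.51367421 -0.12800054  0.23204824] [-0.26354639  0.89911862 -0.81320637] 0.015297141071822272
well exp (np.float64(275.33216619950844), np.float64(209.3955112617369)) tip exp (np.float64(276.24340381697886), np.float64(217.90262668577543))
```

View pics/w3.png

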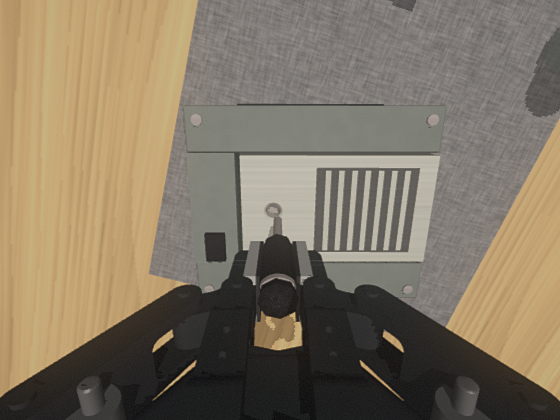

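The wrist view shows the well ring at about (274,210) and the pin tip just below it at about (278,219). I'll enlarge this for the residual.

```bash
python3 - <<'E'
from h import *
s=env.get_state();print(s['tcp_pos'])
im,W=cloud('wrist')
c=cv2.resize(im[195:245,250:310],None,fx=12,fy=12,interpolation=cv2.INTER_CUBIC)
cv2.imwrite('pics/w4.png',c)
print(ray('wrist',274,210,.08))
E
```

```text
[ 0.51388542 -0.12755668  0.23218995]
[ 0.51237671 -0.13011639  0.08      ]
```

View pics/w4.png

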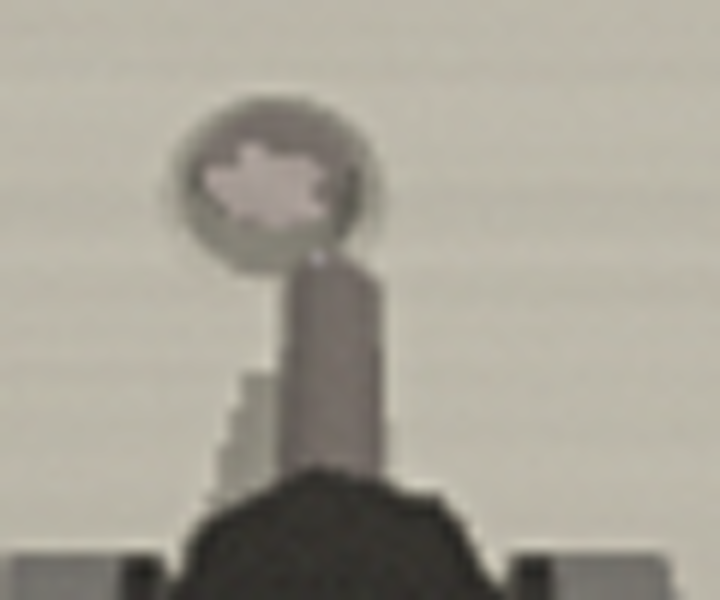

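```bash
python3 - <<'E'
from h import *
for i in range(4):
    s=env.get_state();print(s['time'],s['tcp_pos'],np.abs(s['joint_velocities']).max());env.dwell(.05)
w=ray('wrist',272.6,210.1,.08);t=ray('wrist',277.2,218.2,s['tcp_pos'][2]-.1295)
print(w,t,w-t, 'model well',.542-.03*np.cos(EX),-.1212-.03*np.sin(EX))
E
```

```text
8.2917 [ 0.51389282 -0.12747925  0.23219763] 0.0037798454293809024
8.3417 [ 0.51386743 -0.12757509  0.2321955 ] 0.0050777036273805965
8.3917 [ 0.51377913 -0.12777002  0.23216716] 0.0069656410971456525
8.4417 [ 0.51366848 -0.12805417  0.23212783] 0.006808176588054275
[ 0.51091303 -0.13146516  0.08      ] [ 0.51402857 -0.12887916  0.10262783] [-0.00311554 -0.002586   -0.02262783] model well 0.5131621491218504 -0.12946912067450997
```

```bash
python3 - <<'E'
from h import *
env.movel(np.array([.5110,-.1302,.216]),velocity=.05);env.dwell(.8)
s=env.get_state();print(s['time'],s['tcp_pos'],s['force'])
im,W=cloud('wrist')
cv2.imwrite('pics/w5.png',cv2.resize(im[195:245,250:310],None,fx=12,fy=12,interpolation=cv2.INTER_CUBIC))
c,R,t=cal('wrist');np.savez('c5.npz',R=R,t=t,k=[c['fx'],c['fy'],c['cx'],c['cy']])
E
```

```text
9.7667 [ 0.51099976 -0.13019178  0.2160136 ] [ 0.0237916   0.7678878  -0.32810445]
```

View pics/w5.png

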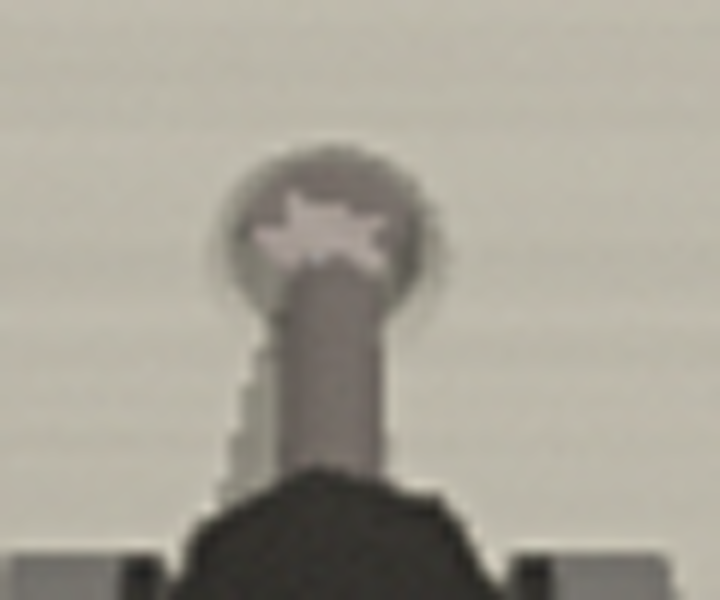

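The well centre is at about crop (330,243) and the pin axis at 332, so they line up along the slide. Next I check the cross direction.

```bash
python3 - <<'E'
from h import *
w=ray('wrist',250+330/12-.5,195+243/12-.5,.08);t=ray('wrist',250+332/12-.5,195+280/12-.5,.216-.1295)
d=w[:2]-t[:2];e=np.array([np.cos(EX),np.sin(EX)]);n=np.array([-e[1],e[0]]);print(w,t,d@e,d@n)
E
```

```text
[ 0.51118165 -0.13053418  0.08      ] [ 0.51132208 -0.13049814  0.0865    ] -0.00014492580126300344 4.05565149173401e-06
```

```bash
python3 - <<'E'
from h import *
f0=np.array(env.get_state()['force'])
r=env.movel(np.array([.5110,-.1302,.187]),velocity=.008,stop_force=1.6)
s=env.get_state();p=s['tcp_pos'];print(r,s['time'],p,'tip',p[2]-.1295,s['force']-f0)
env.dwell(.3);s=env.get_state();print(s['tcp_pos'],s['force']-f0,s['opening'])
E
```

```text
True 11.8917 [ 0.51096988 -0.13018613  0.19875106] tip 0.06925105980383167 [0.98346474 0.3367996  3.13645975]
[ 0.51080398 -0.13021281  0.19861115] [1.58141676 0.85464788 1.44715326] 0.015207492708284672
```

```bash
python3 - <<'E'
from h import *
f0=np.array([.0238,.768,-.328])
for z in(.1970,.1955,.1945,.1940):
    r=env.movel(np.array([.5110,-.1302,z]),velocity=.006,stop_force=6);env.dwell(.25)
    s=env.get_state();f=s['force']-f0;print(r,s['time'],s['tcp_pos'],f,s['opening'])
    if f[2]>5.8 or r:break
E
```

```text
False 12.8417 [ 0.51095522 -0.13022446  0.19699667] [-0.92961638 -1.81307292  3.81783714] 0.014947220567726844
False 13.4917 [ 0.5109865  -0.13021968  0.1955285 ] [ 0.16533863 -1.43325724  4.36861874] 0.01501630730213327
False 14.0583 [ 0.51100588 -0.13021843  0.19453382] [-0.2697264  -0.8616785   5.72475611] 0.014819426099052877
False 14.5583 [ 0.5110247  -0.13025128  0.19409829] [-0.46474098 -0.51992765  5.98842907] 0.015308514573377768
```

```bash
python3 - <<'E'
from h import *
f0=np.array([.0238,.768,-.328]);e=np.array([np.cos(EX),np.sin(EX),0]);p0=np.array([.5110,-.1302,.1940])
for d in(.006,.02,.05,.065):
    r=env.movel(p0+d*e,velocity=.02,stop_force=11)
    s=env.get_state();f=s['force']-f0;print(r,s['time'],d,(s['tcp_pos']-p0)@e,s['tcp_pos'][2],'push',f@e,'lat',f@[-e[1],e[0],0],'z',f[2])
    if r:break
E
```

```text
False 15.0083 0.006 0.005586698047371167 0.19402135814720342 push -2.161896259581072 lat -1.037939099650407 z 6.709540410190097
False 15.8583 0.02 0.01943003911860984 0.19401404313217038 push -3.0464996027480855 lat -0.1292636033604585 z 8.751375339625424
False 17.5083 0.05 0.049277063856263965 0.19398070867638892 push -3.3098525344086998 lat -0.18000387331213907 z 7.763654921360451
True 18.2167 0.065 0.061382230142537256 0.19392621667746704 push -3.9926077108782674 lat 0.06479541580576613 z 8.496198487344346
```

```bash
python3 - <<'E'
from h import *
e=np.array([np.cos(EX),np.sin(EX),0])
env.dwell(.2);s=env.get_state();p=np.array(s['tcp_pos']);print(s['force'])
env.movel(p+[0,0,.009],velocity=.03)
env.movel(p+[0,0,.012]-.002*e,velocity=.03)
env.movel(np.array([*(p-.002*e)[:2],.232]),velocity=.05);env.dwell(.5)
s=env.get_state();print(s['time'],s['tcp_pos'],s['opening'],s['force'])
im,W=cloud('wrist');cv2.imwrite('pics/w6.png',im)
c,R,t=cal('wrist')
for q in([*(np.array([.5111,-.1304])+.057*e[:2]),.08],[*s['tcp_pos'][:2],s['tcp_pos'][2]-.1295]):
    a=R@np.array(q)+t;print(c['fx']*a[0]/a[2]+c['cx'],c['fy']*a[1]/a[2]+c['cy'])
E
```

```text
[-2.88472155 -0.98818752  6.62397519]
20.3083 [ 0.56811315 -0.11396648  0.23193342] 0.014572458856747336 [-0.55738541 -0.54703492 -0.01317497]
275.6205959378697 207.56066963435427
278.35360868137536 217.35577288684436
```

View pics/w6.png

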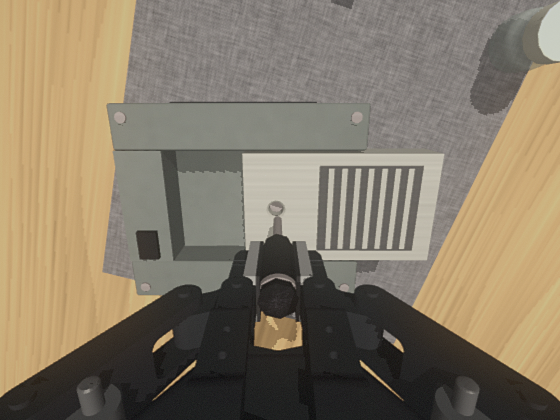

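The slide is out with its well at (277,208), where a full 57 mm travel puts it, and the pin is still straight in the grip. I'll return it to the block.

```bash
python3 - <<'E'
from h import *
env.movel(np.array([.5681,-.1140,.26]),velocity=.1)
env.reach(np.array([.5612,.1297,.25]),quat(PICK));
env.movel(np.array([.5612,.1297,.198]),velocity=.1);env.dwell(.8)
s=env.get_state();print(s['time'],s['tcp_pos'],s['force'],s['opening'])
r=env.movel(np.array([.5612,.1297,.150]),velocity=.02,stop_force=3)
s=env.get_state();print(r,s['time'],s['tcp_pos'],s['force'])
if not r:
    r=env.movel(np.array([.5612,.1297,.137]),velocity=.012,stop_force=3)
    s=env.get_state();print(r,s['time'],s['tcp_pos'],s['force'])
E
```

```text
23.225 [0.56119521 0.12970147 0.19798103] [-0.28282837 -0.88114194  0.06942293] 0.015010443745532434
False 25.775 [0.56123144 0.12970161 0.15006568] [-0.14973699  0.53161777 -0.35020434]
True 26.5917 [0.56115126 0.12966319 0.13955322] [-0.90640022  0.0511452   5.24060169]
```

Seated at the same height it was picked from. I'll release, retreat and check.

```bash
python3 - <<'E'
from h import *
env.grip(.03);env.grip(.05)
env.movel(np.array([.5612,.1297,.26]),velocity=.08);env.dwell(.5)
im,W=cloud('wrist');z=W[...,2]
p=W[(np.hypot(W[...,0]-.5615,W[...,1]-.130)<.03)&(z>.1025)&(z<.115)]
s=env.get_state();print(s['time'],len(p),p.mean(0),s['force'],s['opening'])
cv2.imwrite('pics/w7.png',im)
E
```

```text
29.4333 333 [0.56149367 0.1290811  0.10537687] [-0.37181843  0.14383271 -0.34895956] 0.049849656639447085
```

View pics/w7.png

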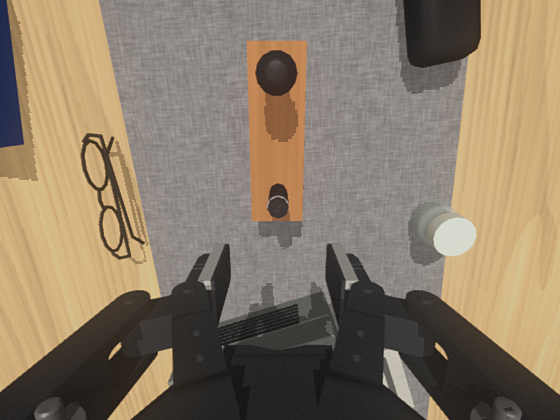

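The pin stands upright in its hole (277,203) with its top at z = 0.105 as before, and everything else visible is unmoved.

```bash
python3 -c "
from h import *
print(job.job_done())"
```

```text
the job is handed in; nothing more can be done
None
```

I pressed the button with the pin, pushed the filter slide out to its stop, stood the pin tool back in its hole and handed the job in; the last pictures looked right, but no verdict was returned.

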